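Pack the soldering caddy

ROBOT

A 6-joint arm with a two-finger parallel gripper is mounted at the origin on a cart in front of the work surface, level with it; the furniture and walls round the work are solid. World frame = base frame: x ahead of the robot, y to its left, z up, the work surface at z = 0. Lengths are in m, angles in degrees, forces in N, time in s.
With the tool pointing down it reaches from about 0.4 to 0.825 m from the base axis. Payload 7 kg.
Tool frame: the origin (TCP) lies on the centre line of the jaws, within the pads' length; the fingertips stand 8 mm ahead of it and the grasp point (between the pads) lies 11 mm behind it; z points along the fingers, y is the line along which they close (so a half turn about z gives the same grasp; the last joint's range is limited). The gripper opens to 88 mm and grips with 3 to 60 N. Pads are 19 mm wide; open, the fingers measure 130 mm over their backs; the gripper's body (78 mm by 193 mm) begins 47 mm behind the grasp point.
Start: joints at [83.944, 20.546, 0.682, 0, -70.136, -16.507], TCP at [0.259, 0.623, 0.235] pointing down, gripper open.
Joint ranges: [-176.03, 176.03], [-82.01, 121.73], [-58.28, 71.71], [-173.87, 95.51], [-174.79, -0.11], [-173.66, 173.66]. Speed limits (degrees/s): [136.94, 136.94, 172.46, 180, 180, 180].

INTERFACE

Orientations are given as [roll, pitch, yaw] about the fixed x, y, z axes, in that order (R = Rz(yaw) Ry(pitch) Rx(roll)).
In Python, from plant import r gives the robot as it stands.
- The arm moves only by the tool carry_out, never from a script. Its argument "targets" is a list of rows, each a list of 6 numbers: the shift along the tool's x, y, z scaled (see below), then the turn, a rotation vector about the tool's x, y, z scaled (see below). A call has 1 to 5 rows; each row shifts and turns the commanded pose from where the row before left it, along the tool's axes as they then stand; what a row does not reach is not made up. The controller multiplies each number of a shift by 0.5 m and each number of a turn by 60 degrees. A row lasts 1/8 s, in which the tool goes at most 62.5 mm and 10.7 degrees, less where a joint would pass 70% of its speed; a pose out of reach is approached as far as the arm can. A call with a number of a shift or a turn outside -1 to 1 is refused whole. A call with a gripper value outside its range is refused whole. "hand" is the opening, from 0 (shut) to 1 (fully open), set as the call begins (left out, the last holds). The fingers move at their own pace and stop on an object; "squeeze" is the grip in N (left out, the last holds). Time passes only in rows, so rows that do not move let the fingers close. It gives the time, the measured TCP pose, the force, the opening and the grip force at its end, in the units of the state.
- r.get_state(): the state, without advancing time (a new reading comes with each control period).
- r.capture(name): name is "scene" or "top" or "wrist"; returns the picture (400x640x3 uint8, red, green, blue); there is no depth.
- r.camera_info(name): a dict with "K" (3x3 intrinsics, pixels), "eye" and "attitude" of the camera in the world. Camera axes: x right, y down, z forward; pixel columns grow to the right and rows downward; lengths in m; the calibration is good to about 2 mm. A picture is of the moment at which its call begins: read the wrist's pose just before it. camera_info takes no time and is no camera call; for the wrist camera it gives the pose at the moment of the call.
- r.close_job(): hands the job in; it is judged then, once.
The state is a dict: "time_s": time; "joints": joint angles; "qd": joint speeds; "joint_torque": joint torques, N m; "tcp_pos": TCP position; "eef_rot": TCP orientation; "contact_force": force on the tool from outside, world axes, zero at the start; "moment": the same for the moment, N m; "gripper_width": finger opening in m; "gripper_force": force on a finger pad.
Only numpy, scipy, OpenCV 4.12 (cv2) and the standard library are available. Lean on these libraries where they do the work, as an engineer would, in place of code of your own. Each camera call takes 0.05 s, during which the arm holds its last target. There are 200 camera calls.

TASK

Pack the soldering kit into the wooden caddy, each thing lying flat or standing upright in the insert made for it: the black charcoal block in the wide rectangular bay, the gas lighter in the narrow rectangular bay, the slim amber flux bottle upright in the deep square well, and the small steel stake with the raised boss (boss up) in the round dish. The squat amber jar and the plain steel disc without a boss look similar but do not belong to the kit: leave them where they stand.

Things in the scene. Friction and masses are not known exactly. Their poses are not given: they have to be found in the camera images.
- charcoal_block: Black charcoal soldering block bound with wire, 57 (x) x 87 (y) x 30 high mm, lying flat. Origin: centre of its underside. Its long side is its y axis; grip it across x. About 0.1 kg.
- gas_lighter: Pale flat gas lighter with a dark nozzle at one end, 33 (x) x 106 (y) x 16 high mm, lying flat. Origin: centre of the underside of that 33 x 106 outline. Its long side is its y axis. The straight-sided body to grip is 26 mm wide, its middle 3 mm to +x and 4 mm to -y of the origin; a small fixed side trigger stands out at -x, 25 to 39 mm to +y. Grip it across x near the middle of its length.
- flux_bottle: Slim round amber bottle with a black cap and a paper label, 36 mm diameter, 82 mm high in all; the body is straight up to about 50 mm, with shoulder and cap above. Stands upright. Origin: centre of its underside, z up. About 75 g.
- stake: Small steel stake: a disc 34 mm diameter and 11 mm high with a raised central boss 15 mm diameter and 13 mm high on top (24 mm in all). Origin: centre of its underside, z up through the boss. It can be gripped by the boss. 0.1 kg.
- plain_disc: Look-alike, to be left alone: plain steel cylinder 34 mm diameter and 24 mm high with no boss. Origin: centre of its underside.
- squat_jar: Look-alike, to be left alone: squat round amber jar with a black lid, 50 mm diameter, 58 mm high. Origin: centre of its underside.
- wide_bay: Wide rectangular open grey insert, fixed in the caddy: outside 107 (x) x 77 (y) x 12 high mm, walls and floor 3 mm (inside 101 x 71, 9 deep). Origin: centre of its underside, 5 mm above the table; inner floor 3 mm above the origin. Long side = its x axis (the block's y axis goes along it, either way round). The two rectangular bays may be exchanged.
- narrow_bay: Narrow rectangular open grey insert, fixed in the caddy: outside 126 (x) x 53 (y) x 9 high mm, walls and floor 3 mm (inside 120 x 47, 6 deep). Origin: centre of its underside, 5 mm above the table; inner floor 3 mm above the origin. Long side = its x axis (the lighter's y axis goes along it, either way round).
- square_well: Deep square open grey insert, fixed in the caddy. Outside 56 x 56 x 29 high mm, walls and floor 3 mm, so inside 50 x 50 mm and 26 mm deep. Origin: centre of its underside, 5 mm above the table; inner floor 3 mm above its origin. The well and the dish may be exchanged.
- round_dish: Shallow round open grey insert, fixed in the caddy. Outside 56 mm diameter x 10 high mm, wall and floor 3 mm, so inside 50 mm diameter and 7 mm deep. Origin: centre of its underside, 5 mm above the table; inner floor 3 mm above its origin. All four inserts stand 9 to 22 mm apart in the caddy, a fixed wooden tray 150 (x) x 250 (y) mm with its rim 11 mm above the table and the same yaw.

How it is judged:
By the outcome, as a careful person would: the job done as asked, in the order asked, and still so for the second after the job is handed in, with the robot touching nothing.
It also fails if it takes over 104 s, if anything falls off the work surface, if the arm or the gripper's body presses on something with over 40 N, if the wrist force passes 120 N, or if a joint passes its speed limit or range.

## Working session

There is one attempt and no reset: what is moved stays moved. The work goes in short steps, Python scripts to look and compute and a tool call to move; the robot and the scene stay as the last step left them, time stands still between calls to the robot, and variables do not carry over. Pictures are saved under pics/ and viewed, at most 14 in all, crops included, and the job is handed in when it is done.

Besides the shell and the picture viewer there is one more tool, called after "Call:" by a JSON object that holds its "name" and its "arguments". carry_out: Moves the arm, as the interface text tells. Its arguments: {"type":"object","properties":{"targets":{"type":"array","items":{"type":"array","items":{"type":"number","minimum":-1,"maximum":1}}},"hand":{"type":"number"},"squeeze":{"type":"number"}},"required":["targets"]}

```bash
ls; mkdir -p pics; python3 - <<'E'
from plant import r
import cv2
for n in ("scene","top","wrist"):
    i=r.camera_info(n); print(n,i)
    cv2.imwrite(f"pics/{n}0.png",r.capture(n)[:,:,::-1])
s=r.get_state();print(s)
E
```

```text
pics
scene {'K': array([[514.19411788,   0.        , 330.97364316],
       [  0.        , 514.19411788, 193.89891666],
       [  0.        ,   0.        ,   1.        ]]), 'eye': array([ 0.10559658, -0.65262304,  0.72628158]), 'attitude': array([-130.35947616,   -1.28100186,  -32.18588216])}
top {'K': array([[452.86732916,   0.        , 319.52901816],
       [  0.        , 452.86732916, 191.77966716],
       [  0.        ,   0.        ,   1.        ]]), 'eye': array([ 0.46967267, -0.02978708,  0.88912595]), 'attitude': array([-175.56767009,    1.47751664,  -90.81647911])}
wrist {'K': array([[357.39572078,   0.        , 321.40636726],
       [  0.        , 357.39572078, 198.84838102],
       [  0.        ,   0.        ,   1.        ]]), 'eye': array([0.32565771, 0.59682292, 0.38492394]), 'attitude': array([ 1.64421166e+02, -5.37272736e-02, -1.12604821e+02])}
{'time_s': 0.15, 'joints': array([ 8.39464936e+01,  2.05825998e+01,  6.45822116e-01, -1.62999330e-02,
       -7.01353856e+01, -1.65070735e+01]), 'qd': array([-0.0884541 , -0.18102646,  0.08631501,  0.05954568,  0.01696974,
        0.00934861]), 'joint_torque': array([-5.57224557e-04, -5.83273602e+01,  2.93291563e+01,  7.00115561e+00,
        8.80792912e-03, -1.07883279e-04]), 'tcp_pos': array([0.25884472, 0.62300538, 0.23382595]), 'eef_rot': array([ 1.79926456e+02, -5.81271219e-03, -2.25661246e+01]), 'contact_force': array([0.26928823, 1.17190067, 0.20867086]), 'moment': array([-0.00055654, -0.05547622,  0.00713439]), 'gripper_force': 0.0, 'gripper_width': 0.0877531497340241}
```

View pics/top0.png

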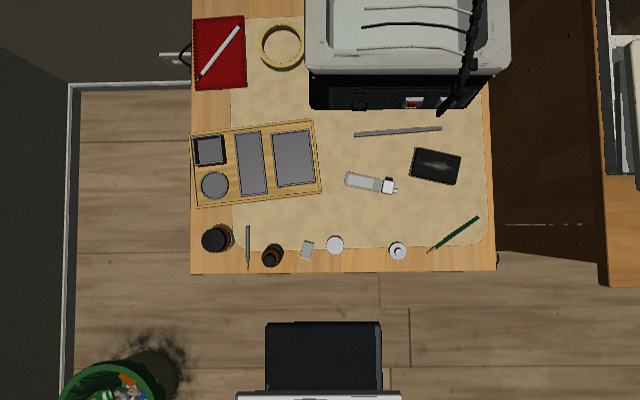

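View pics/scene0.png

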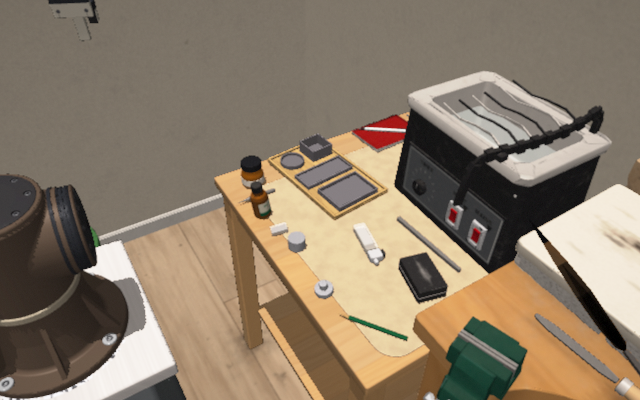

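The top view shows the caddy at about (255,162), with the bath beyond it. The lighter is at (370,183), the block at (435,166), the stake at (397,251), the plain disc at (335,245), the bottle at (272,256) and the jar at (216,239). I'll enlarge both views.

```bash
python3 - <<'E'
import cv2
t=cv2.imread("pics/top0.png");s=cv2.imread("pics/scene0.png")
cv2.imwrite("pics/ta.png",cv2.resize(t[115:275,185:345],None,fx=3.75,fy=3.75,interpolation=cv2.INTER_CUBIC))
cv2.imwrite("pics/tb.png",cv2.resize(t[120:275,325:485],None,fx=3.75,fy=3.75,interpolation=cv2.INTER_CUBIC))
cv2.imwrite("pics/sa.png",cv2.resize(s[130:320,230:450],None,fx=3,fy=3,interpolation=cv2.INTER_CUBIC))
E
```

```text
(no output)
```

View pics/ta.png

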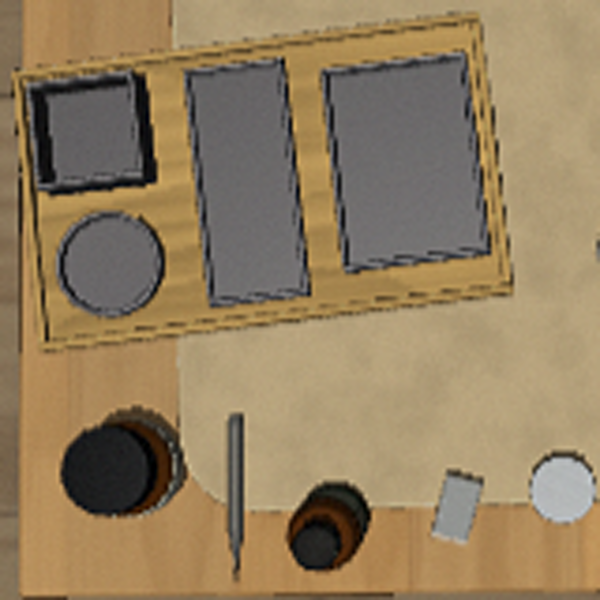

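View pics/tb.png

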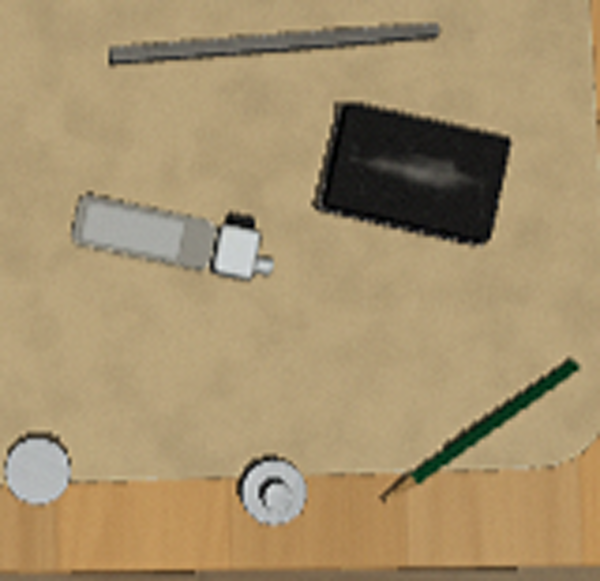

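View pics/sa.png

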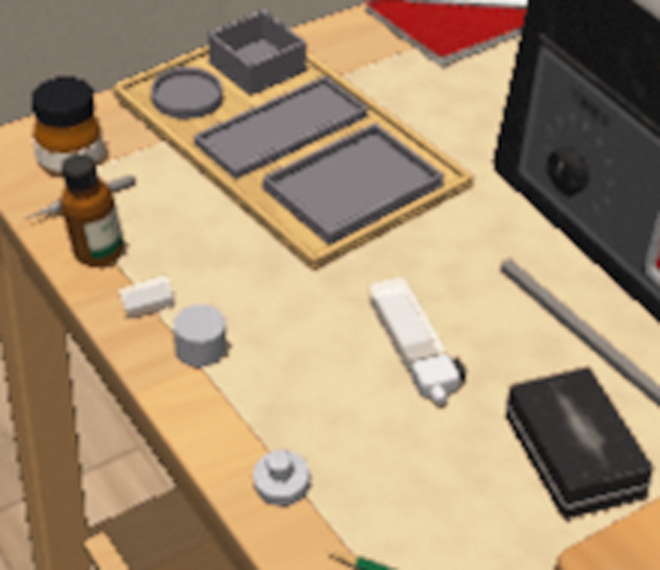

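The crops give usable corners for every insert and object. The well's rim is at about (27..157, 70..193) in the left crop, and the lighter's trigger faces away from the robot. Next I'll fit a pose to each item from both views.

```bash
cat > h.py <<'E'
import numpy as np
from scipy.optimize import least_squares
from scipy.spatial.transform import Rotation as R
def cam(i):
    return i["K"],np.array(i["eye"]),R.from_euler("xyz",i["attitude"],degrees=True).as_matrix()
def proj(c,P):
    q=(np.atleast_2d(P)-c[1])@c[2]@c[0].T
    return q[:,:2]/q[:,2:]
def pose(v,L):
    L=np.array(L,float)/1000; a=v[3]
    return np.c_[np.cos(a)*L[:,0]-np.sin(a)*L[:,1]+v[0],np.sin(a)*L[:,0]+np.cos(a)*L[:,1]+v[1],L[:,2]+v[2]]
def fit(obs,yaw0,fixyaw=False):
    "obs: list of (cam, local pts mm, pixels)"
    def f(v):
        v=np.r_[v[:3],np.radians(yaw0)] if fixyaw else v
        return np.concatenate([(proj(c,pose(v,L))-p).ravel() for c,L,p in obs])
    s=least_squares(f,[.45,0,0,np.radians(yaw0)][:3 if fixyaw else 4])
    return s.x,s.fun
E
cat > m1.py <<'E'
from plant import r
from h import *
T=cam(r.camera_info("top"));S=cam(r.camera_info("scene"))
def un(p,k,o): return (np.array(p,float)+.5)/k-.5+np.array(o)
ta=lambda *p:un(p,3.75,(185,115)); tb=lambda *p:un(p,3.75,(325,120)); sa=lambda *p:un(p,3,(230,130))
def rect(a,b,z): return [(-a,b,z),(a,b,z),(a,-b,z),(-a,-b,z)]
def out(n,x):
    v,f=x; print(n,"xyz mm",np.round(v[:3]*1e3,1),"yaw",np.round(np.degrees(v[3:]),1),"rms px %.2f max %.2f"%(np.sqrt((f**2).mean()),abs(f).max()))
# image up=+x world, left=+y.
# bays: local x along image vertical (world x). rect order with top view TL,TR,BR,BL = (+x,+y),(+x,-y),(-x,-y),(-x,+y)
def bay(a,b,z): return [(a,b,z),(a,-b,z),(-a,-b,z),(-a,b,z)]
W=bay(53.5,38.5,12);out("wide",fit([(T,W,ta((322,70),(465,54),(492,251),(345,272))),(S,W,sa((375,127),(442,180),(332,238),(265,182)))],5))
N=bay(63,26.5,9);out("narrow",fit([(T,N,ta((186,70),(285,59),(310,293),(211,306))),(S,N,sa((332,82),(367,107),(235,172),(197,140)))],5))
Q=bay(28,28,29);out("well",fit([(T,Q,ta((27,85),(135,70),(157,183),(48,193))),(S,Q,sa((262,12),(305,45),(252,70),(210,42)))],5))
D=[(0,0,10)];out("dish",fit([(T,D,ta((111,263))),(S,D,sa((187,93)))],5,True))
C=bay(75,125,11);out("caddy",fit([(T,C,ta((13,73),(480,13),(512,293),(45,350))),(S,C[1:],sa((472,181),(316,266),(117,91)))],5))
B=bay(28.5,43.5,30);out("block",fit([(T,B,tb((349,105),(510,140),(489,243),(328,209))),(S,B,sa((590,370),(648,470),(570,503),(510,388)))],-12))
L=[(-10,-53,16),(16,-53,16),(-10,45,16),(16,45,16)]
out("lighter",fit([(T,L,tb((87,194),(74,243),(261,231),(251,279))),(S,L,sa((400,280),(372,288),(455,365),(420,388)))],168))
P=[(0,0,24)];out("stake",fit([(T,P,tb((280,497))),(S,P,sa((280,459)))],0,True))
P=[(0,0,82)];out("bottle",fit([(T,P,ta((318,543))),(S,P,sa((79,167)))],0,True))
P=[(0,0,58)];out("jar",fit([(T,P,ta((109,469))),(S,P,sa((63,92)))],0,True))
P=[(0,0,24)];out("disc",fit([(T,P,ta((563,488))),(S,P,sa((200,320)))],0,True))
E
python3 m1.py
```

```text
wide xyz mm [ 6.058e+02  4.340e+01 -3.000e-01] yaw [6.6] rms px 0.41 max 1.04
narrow xyz mm [597.  126.2   2.2] yaw [5.7] rms px 0.80 max 1.55
well xyz mm [620.  202.9   3.7] yaw [8.6] rms px 0.81 max 1.39
dish xyz mm [5.546e+02 1.987e+02 1.000e-01] yaw [] rms px 0.30 max 0.46
caddy xyz mm [597.9 120.2  -6.6] yaw [6.2] rms px 0.50 max 1.04
block xyz mm [ 582.8 -232.2   -5.4] yaw [-13.7] rms px 1.19 max 2.72
lighter xyz mm [ 5.548e+02 -1.085e+02 -3.000e-01] yaw [166.7] rms px 1.67 max 4.17
stake xyz mm [ 419.8 -157.4   -0.7] yaw [] rms px 0.16 max 0.22
bottle xyz mm [412.1  81.9  -3.9] yaw [] rms px 0.63 max 0.93
jar xyz mm [448.4 186.8   0.6] yaw [] rms px 0.45 max 0.69
disc xyz mm [435.1 -35.5   1.3] yaw [] rms px 0.30 max 0.43
```

Heights agree to within a few mm and yaws with each other. Next come the bath's position, for clearance, and a move planner.

```bash
cat >> h.py <<'E'
def ray(c,p,z):
    d=c[2]@np.linalg.inv(c[0])@np.r_[p,1.]; return c[1]+d*(z-c[1][2])/d[2]
def rows(p,psi,way,tilt=None):
    """way: list of (x,y,z[m],psi). prints tool rows from pose p,psi (tool down)"""
    p=np.array(p,float);o=[]
    for *q,a in way:
        q=np.array(q);n=max(1,int(np.ceil(max(np.linalg.norm(q-p)/.058,abs(a-psi)/10.2)-1e-6)))
        dp=(q-p)/n;da=(a-psi)/n
        for k in range(n):
            Rm=R.from_euler("xyz",[180,0,psi],degrees=True).as_matrix()
            o.append(list(np.round(Rm.T@dp/.5,3))+[0,0,round(-da/60,3)])
            p=p+dp;psi+=da
        o.append("--")
    for k in o: print(k if k=="--" else str([float(v) for v in k]).replace(" ",""))
E
python3 - <<'E'
from plant import r
from h import *
T=cam(r.camera_info("top"));S=cam(r.camera_info("scene"))
for p in ((310,109),(440,112),(488,105)): print("top z0",ray(T,p,0).round(3))
for p in ((397,203),(505,297)): print("scene z0",ray(S,p,0).round(3))
for z in (.15,.2,.25): print(z,ray(T,(306,75),z).round(3),ray(S,(412,98),z).round(3), ray(T,(508,72),z).round(3))
rows((.2588,.623,.2338),-22.6,[(.50,-.10,.30,-103.6)])
E
```

```text
top z0 [0.705 0.009 0.   ]
top z0 [ 0.694 -0.249  0.   ]
top z0 [ 0.706 -0.344  0.   ]
scene z0 [ 0.681 -0.036  0.   ]
scene z0 [ 0.69  -0.336  0.   ]
0.15 [0.723 0.008 0.15 ] [0.81  0.102 0.15 ] [ 0.721 -0.326  0.15 ]
0.2 [0.706 0.006 0.2  ] [0.749 0.037 0.2  ] [ 0.704 -0.306  0.2  ]
0.25 [0.689 0.003 0.25 ] [ 0.688 -0.029  0.25 ] [ 0.687 -0.286  0.25 ]
[0.072,0.082,-0.009,0.0,0.0,0.096]
[0.079,0.074,-0.009,0.0,0.0,0.096]
[0.087,0.066,-0.009,0.0,0.0,0.096]
[0.093,0.057,-0.009,0.0,0.0,0.096]
[0.098,0.047,-0.009,0.0,0.0,0.096]
[0.102,0.037,-0.009,0.0,0.0,0.096]
[0.106,0.027,-0.009,0.0,0.0,0.096]
[0.108,0.016,-0.009,0.0,0.0,0.096]
[0.109,0.005,-0.009,0.0,0.0,0.096]
[0.109,-0.006,-0.009,0.0,0.0,0.096]
[0.108,-0.017,-0.009,0.0,0.0,0.096]
[0.105,-0.028,-0.009,0.0,0.0,0.096]
[0.102,-0.038,-0.009,0.0,0.0,0.096]
[0.098,-0.048,-0.009,0.0,0.0,0.096]
--
```

Call:
{"name": "carry_out", "arguments": {"targets": [[0.072,0.082,-0.009,0,0,0.096],[0.079,0.074,-0.009,0,0,0.096],[0.087,0.066,-0.009,0,0,0.096],[0.093,0.057,-0.009,0,0,0.096],[0.098,0.047,-0.009,0,0,0.096]], "hand": 1, "squeeze": 20}}

```text
time_s: 0.78
tcp_pos: [0.3464, 0.3636, 0.2571]
eef_rot: [180.0, -0.0, -51.5]
contact_force: [1.4, 0.1, 0.2]
gripper_width: 0.0877
gripper_force: 0.0
```

Call:
{"name": "carry_out", "arguments": {"targets": [[0.102,0.037,-0.009,0,0,0.096],[0.106,0.027,-0.009,0,0,0.096],[0.108,0.016,-0.009,0,0,0.096],[0.109,0.005,-0.009,0,0,0.096],[0.109,-0.006,-0.009,0,0,0.096]]}}

```text
time_s: 1.4
tcp_pos: [0.4337, 0.1055, 0.2799]
eef_rot: [-180.0, 0.0, -80.3]
contact_force: [1.5, 0.4, -0.0]
gripper_width: 0.0876
gripper_force: 0.0
```

Call:
{"name": "carry_out", "arguments": {"targets": [[0.108,-0.017,-0.009,0,0,0.096],[0.105,-0.028,-0.009,0,0,0.096],[0.102,-0.038,-0.009,0,0,0.096],[0.098,-0.048,-0.009,0,0,0.096],[0,0,0,0,0,0]]}}

```text
time_s: 2.02
tcp_pos: [0.5042, -0.1023, 0.2971]
eef_rot: [179.9, -0.0, -103.5]
contact_force: [-0.5, 1.4, 0.6]
gripper_width: 0.0877
gripper_force: 0.0
```

```bash
python3 - <<'E'
from plant import r
import cv2,pickle
i=r.camera_info("wrist");im=r.capture("wrist")
pickle.dump(i,open("w1.pkl","wb"));cv2.imwrite("pics/w1.png",im[:,:,::-1]);s=r.get_state();print(s["time_s"],s["tcp_pos"],s["eef_rot"],s["contact_force"],i["eye"],i["attitude"])
E
```

```text
2.075 [ 0.50370391 -0.10080036  0.29695165] [ 1.79931651e+02 -1.68859402e-02 -1.03408240e+02] [-0.25142724  0.36779579 -1.24718223] [ 0.48758403 -0.17097764  0.44832799] [ 1.64463571e+02 -9.09439532e-02  1.66414823e+02]
```

View pics/w1.png

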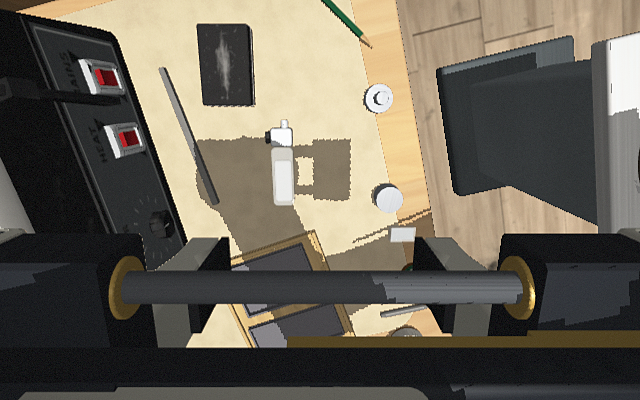

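The wrist view shows the block at corners about (197,24) to (254,105), the lighter's body at about (273–293,148–204) with its nozzle at (284,121), and the stake's boss at (378,97). I'll enlarge it for a refined fit.

```bash
python3 - <<'E'
import cv2
t=cv2.imread("pics/w1.png")
cv2.imwrite("pics/w1c.png",cv2.resize(t[10:220,185:405],None,fx=2.8,fy=2.8,interpolation=cv2.INTER_CUBIC))
E
```

```text
(no output)
```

View pics/w1c.png

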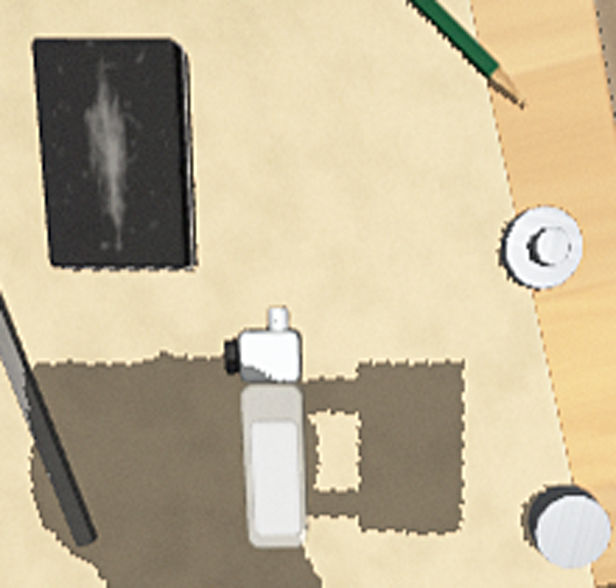

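```bash
cat > m2.py <<'E'
from m1 import *
import pickle
Wc=cam(pickle.load(open("w1.pkl","rb")));w=lambda *p:un(p,2.8,(185,10))
print("---")
ob={"block":(B,tb((349,105),(510,140),(489,243),(328,209)),sa((590,370),(648,470),(570,503),(510,388)),w((52,268),(33,39),(172,39),(186,268)),-13)}
L=[(-10,-53,16),(16,-53,16),(-10,43,16),(16,43,16),(3,53,8)]
ob["lighter"]=(L,tb((87,194),(74,243),(261,231),(251,279),(273,266)),sa((400,280),(372,288),(455,365),(420,388),(440,402)),w((247,547),(305,547),(240,331),(301,331),(278,306)),167)
ob["stake"]=([(0,0,24)],tb((280,497)),sa((280,459)),w((553,246)),0)
ob["disc"]=([(0,0,24)],ta((563,488)),sa((200,320)),w((572,531)),0)
for n,(l,t,s,ww,y) in ob.items():
    fx=len(l)==1
    out(n+" T+W",fit([(T,l,t),(Wc,l,ww)],y,fx)); out(n+" all",fit([(T,l,t),(S,l,s),(Wc,l,ww)],y,fx))
E
python3 m2.py|sed -n '/---/,$p'
```

```text
---
block T+W xyz mm [ 585.  -233.1  -13.8] yaw [-13.4] rms px 0.82 max 1.62
block all xyz mm [ 583.7 -231.8   -6.8] yaw [-13.5] rms px 1.13 max 2.84
lighter T+W xyz mm [ 554.2 -109.5   -0.8] yaw [165.8] rms px 0.79 max 1.90
lighter all xyz mm [ 5.539e+02 -1.093e+02 -3.000e-01] yaw [165.9] rms px 1.18 max 4.00
stake T+W xyz mm [ 420.2 -156.7    6.7] yaw [] rms px 0.16 max 0.24
stake all xyz mm [ 4.193e+02 -1.569e+02 -3.000e-01] yaw [] rms px 0.32 max 0.50
disc T+W xyz mm [434.5 -36.2   1.3] yaw [] rms px 0.42 max 0.68
disc all xyz mm [434.4 -36.2   1.9] yaw [] rms px 0.38 max 0.73
```

```bash
python3 - <<'E'
from h import *
rows((.5037,-.1008,.297),-103.45,[(.573,-.2294,.16,-103.5),(.573,-.2294,.06,-103.5)])
E
```

```text
[0.054,-0.049,0.068,0.0,0.0,0.0]
[0.054,-0.049,0.068,0.0,0.0,0.0]
[0.054,-0.049,0.068,0.0,0.0,0.0]
[0.054,-0.049,0.068,0.0,0.0,0.0]
--
[-0.0,0.0,0.1,0.0,0.0,-0.0]
[-0.0,0.0,0.1,0.0,0.0,-0.0]
--
```

Call:
{"name": "carry_out", "arguments": {"targets": [[0.054,-0.049,0.068,0,0,0],[0.054,-0.049,0.068,0,0,0],[0.054,-0.049,0.068,0,0,0],[0.054,-0.049,0.068,0,0,0],[0,0,0.08,0,0,0]]}}

```text
time_s: 2.7
tcp_pos: [0.5756, -0.2272, 0.1202]
eef_rot: [-180.0, -0.0, -103.2]
contact_force: [-0.7, 0.3, -0.1]
gripper_width: 0.0878
gripper_force: 0.0
```

Call:
{"name": "carry_out", "arguments": {"targets": [[0,0,0.08,0,0,0],[0,0,0.04,0,0,0],[0,0,0,0,0,0],[0,0,0,0,0,0]]}}

```text
time_s: 3.2
tcp_pos: [0.5754, -0.2261, 0.0627]
eef_rot: [-179.9, -0.0, -103.1]
contact_force: [0.1, -0.7, 0.0]
gripper_width: 0.0879
gripper_force: 0.0
```

Call:
{"name": "carry_out", "arguments": {"targets": [[0.007,0.003,0.044,0,0,0],[0,0,0.043,0,0,0],[0,0,0,0,0,0]]}}

```text
time_s: 3.58
tcp_pos: [0.572, -0.2294, 0.0181]
eef_rot: [180.0, -0.0, -103.2]
contact_force: [-0.4, -0.1, -0.1]
gripper_width: 0.0877
gripper_force: 0.0
```

Call:
{"name": "carry_out", "arguments": {"targets": [[0,0,0,0,0,0],[0,0,0,0,0,0],[0,0,0,0,0,0],[0,0,0,0,0,0],[0,0,0,0,0,0]], "hand": 0.5, "squeeze": 20}}

```text
time_s: 4.2
tcp_pos: [0.5729, -0.2298, 0.0187]
eef_rot: [-179.9, -0.0, -103.2]
contact_force: [-0.3, 1.4, 5.0]
gripper_width: 0.0547
gripper_force: 20.0
```

```bash
python3 - <<'E'
from h import *
rows((.5729,-.2298,.0187),-103.2,[(.53,-.22,.08,-103.2),(.535,-.05,.12,-140),(.605,.043,.12,-173.8)])
E
```

```text
[0.0,0.044,-0.061,0.0,0.0,-0.0]
[0.0,0.044,-0.061,0.0,0.0,-0.0]
--
[-0.083,0.017,-0.02,0.0,0.0,0.153]
[-0.08,0.03,-0.02,0.0,0.0,0.153]
[-0.074,0.042,-0.02,0.0,0.0,0.153]
[-0.066,0.054,-0.02,0.0,0.0,0.153]
--
[-0.057,0.013,-0.0,0.0,0.0,0.141]
[-0.054,0.021,-0.0,0.0,0.0,0.141]
[-0.05,0.029,-0.0,0.0,0.0,0.141]
[-0.046,0.036,-0.0,0.0,0.0,0.141]
--
```

Call:
{"name": "carry_out", "arguments": {"targets": [[0,0.022,-0.03,0,0,0],[0,0.044,-0.061,0,0,0],[0,0.022,-0.03,0,0,0],[-0.083,0.017,-0.02,0,0,0.153],[-0.08,0.03,-0.02,0,0,0.153]]}}

```text
time_s: 4.82
tcp_pos: [0.5314, -0.1341, 0.0992]
eef_rot: [-180.0, 0.0, -122.0]
contact_force: [0.3, 1.1, -0.7]
gripper_width: 0.0553
gripper_force: 20.0
```

Call:
{"name": "carry_out", "arguments": {"targets": [[-0.074,0.042,-0.02,0,0,0.153],[-0.066,0.054,-0.02,0,0,0.153],[-0.057,0.013,0,0,0,0.141],[-0.054,0.021,0,0,0,0.141]]}}

```text
time_s: 5.32
tcp_pos: [0.5696, -0.0019, 0.1191]
eef_rot: [180.0, 0.0, -157.1]
contact_force: [0.6, -0.0, -0.2]
gripper_width: 0.0549
gripper_force: 20.0
```

Call:
{"name": "carry_out", "arguments": {"targets": [[-0.05,0.029,0,0,0,0.141],[-0.046,0.036,0,0,0,0.141],[0,0,0,0,0,0],[0,0,0,0,0,0]]}}

```text
time_s: 5.82
tcp_pos: [0.6038, 0.043, 0.1183]
eef_rot: [-180.0, -0.1, -173.7]
contact_force: [0.3, -0.4, 0.2]
gripper_width: 0.0551
gripper_force: 20.0
```

```bash
python3 - <<'E'
from plant import r
import cv2,pickle
i=r.camera_info("wrist");im=r.capture("wrist")
pickle.dump(i,open("w2.pkl","wb"));cv2.imwrite("pics/w2.png",im[:,:,::-1]);s=r.get_state();print(s["time_s"],s["tcp_pos"],s["eef_rot"],s["contact_force"],s["gripper_width"])
E
```

```text
5.875 [0.60383664 0.04279904 0.11843981] [-1.79998161e+02 -4.53240375e-02 -1.73703845e+02] [ 0.28538517  0.24426141 -1.34293332] 0.05471559807244355
```

View pics/w2.png

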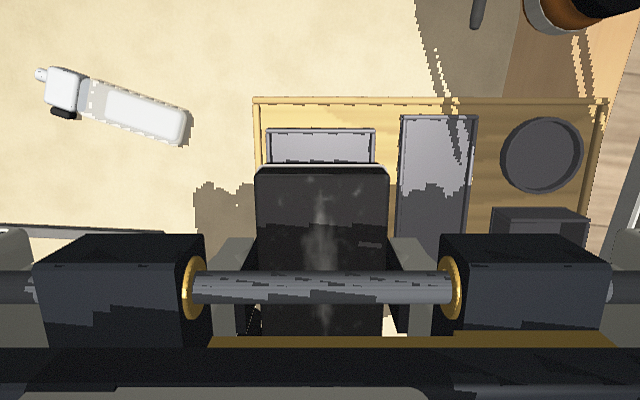

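The block hangs centred over the wide bay (block 255–389, bay 266–376 in columns) and parallel to it. I'll use this view to check the inserts' positions.

```bash
python3 - <<'E'
import pickle
from h import *
c=cam(pickle.load(open("w2.pkl","rb")))
for n,p,z in (("wideL",(266,128),.017),("wideR",(376,128),.017),("narL",(401,115),.014),("narR",(478,115),.014),("dish",(542,152),.015),("wellL",(495,208),.034),("wellR",(587,208),.034),("caddyL",(253,98),.011),("caddyR",(607,99),.011)): print(n,ray(c,p,z).round(4)*1e3)
E
```

```text
wideL [5.553e+02 5.000e-01 1.700e+01]
wideR [546.9  76.5  17. ]
narL [536.3  92.9  14. ]
narR [530.5 146.3  14. ]
dish [550.7 197.   15. ]
wellL [590.6 163.4  34. ]
wellR [583.7 226.5  34. ]
caddyL [536.3 -10.8  11. ]
caddyR [509.9 234.5  11. ]
```

Call:
{"name": "carry_out", "arguments": {"targets": [[-0.001,0.001,0.07,0,0,0],[0,0,0.07,0,0,0],[0,0,0.035,0,0,0],[0,0,0.004,0,0,0],[0,0,0,0,0,0]]}}

```text
time_s: 6.5
tcp_pos: [0.6058, 0.0439, 0.0301]
eef_rot: [180.0, 0.1, -173.7]
contact_force: [0.5, -0.9, -1.1]
gripper_width: 0.0548
gripper_force: 20.0
```

Lower the last 2 mm, release to about 70 mm, then lift.

Call:
{"name": "carry_out", "arguments": {"targets": [[0,0,0.004,0,0,0],[0,0,0,0,0,0]]}}

```text
time_s: 6.75
tcp_pos: [0.6055, 0.044, 0.0278]
eef_rot: [180.0, 0.1, -173.8]
contact_force: [0.5, -0.1, -1.7]
gripper_width: 0.0548
gripper_force: 20.0
```

Call:
{"name": "carry_out", "arguments": {"targets": [[0,0,0,0,0,0],[0,0,0,0,0,0],[0,0,0,0,0,0]], "hand": 0.78}}

```text
time_s: 7.12
tcp_pos: [0.6052, 0.0439, 0.0272]
eef_rot: [180.0, 0.0, -173.8]
contact_force: [-0.8, 1.0, -0.3]
gripper_width: 0.0678
gripper_force: 0.0
```

Call:
{"name": "carry_out", "arguments": {"targets": [[0,0,-0.03,0,0,0],[0,0,-0.08,0,0,0],[0,0,-0.1,0,0,0],[0,0,0,0,0,0]]}}

```text
time_s: 7.62
tcp_pos: [0.608, 0.0446, 0.1378]
eef_rot: [179.9, 0.5, -173.7]
contact_force: [0.8, -0.1, -0.2]
gripper_width: 0.0682
gripper_force: 0.0
```

```bash
python3 - <<'E'
from h import *
# lighter grip point object (3,-2)
a=np.radians(166);p=np.array([.554,-.109])+np.array([[np.cos(a),-np.sin(a)],[np.sin(a),np.cos(a)]])@[.003,-.002]
print(p)
rows((.6058,.0439,.133),-173.7,[(*p,.10,-104)])
E
```

```text
[ 0.55157296 -0.10633364]
[0.02,-0.041,0.009,0.0,0.0,-0.166]
[0.027,-0.037,0.009,0.0,0.0,-0.166]
[0.033,-0.032,0.009,0.0,0.0,-0.166]
[0.038,-0.026,0.009,0.0,0.0,-0.166]
[0.042,-0.019,0.009,0.0,0.0,-0.166]
[0.044,-0.011,0.009,0.0,0.0,-0.166]
[0.046,-0.003,0.009,0.0,0.0,-0.166]
--
```

```bash
python3 - <<'E'
from h import *
rows((.607,.0446,.137),-173.7,[(.545,.01,.13,-164),(.5516,-.1063,.10,-104)])
E
```

```text
[0.065,-0.028,0.007,0.0,0.0,-0.081]
[0.068,-0.022,0.007,0.0,0.0,-0.081]
--
[0.009,-0.038,0.01,0.0,0.0,-0.167]
[0.015,-0.036,0.01,0.0,0.0,-0.167]
[0.021,-0.033,0.01,0.0,0.0,-0.167]
[0.026,-0.029,0.01,0.0,0.0,-0.167]
[0.031,-0.024,0.01,0.0,0.0,-0.167]
[0.035,-0.018,0.01,0.0,0.0,-0.167]
--
```

Call:
{"name": "carry_out", "arguments": {"targets": [[0.065,-0.028,0.007,0,0,-0.081],[0.068,-0.022,0.007,0,0,-0.081],[0.009,-0.038,0.01,0,0,-0.167],[0.015,-0.036,0.01,0,0,-0.167]], "hand": 0.6}}

```text
time_s: 8.12
tcp_pos: [0.5449, -0.0304, 0.1157]
eef_rot: [-180.0, 0.1, -143.6]
contact_force: [-0.2, 1.1, 1.0]
gripper_width: 0.0529
gripper_force: 0.0
```

Call:
{"name": "carry_out", "arguments": {"targets": [[0.021,-0.033,0.01,0,0,-0.167],[0.026,-0.029,0.01,0,0,-0.167],[0.031,-0.024,0.01,0,0,-0.167],[0.035,-0.018,0.01,0,0,-0.167],[0,0,0,0,0,0]]}}

```text
time_s: 8.75
tcp_pos: [0.5497, -0.109, 0.0949]
eef_rot: [180.0, -0.0, -104.0]
contact_force: [-0.1, 0.0, -0.2]
gripper_width: 0.0528
gripper_force: 0.0
```

```bash
python3 - <<'E'
from plant import r
import cv2,pickle
i=r.camera_info("wrist");im=r.capture("wrist")
pickle.dump(i,open("w3.pkl","wb"));cv2.imwrite("pics/w3.png",im[:,:,::-1])
cv2.imwrite("pics/t3.png",cv2.resize(r.capture("top")[100:290,180:500,::-1],None,fx=2.4,fy=2.4,interpolation=cv2.INTER_CUBIC))
s=r.get_state();print(s["time_s"],s["tcp_pos"],s["eef_rot"],s["contact_force"],s["gripper_width"])
E
```

```text
8.85 [ 0.5500555  -0.10806422  0.09530788] [-1.79997513e+02  2.58600967e-03 -1.04136129e+02] [0.224614   0.12809848 0.27073292] 0.052648339577705205
```

View pics/w3.png

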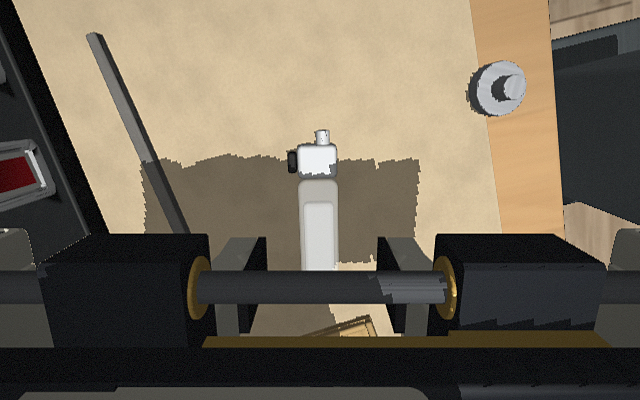

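The lighter's body (columns 299–338) lies parallel to the jaws and nearly centred between them.

Call:
{"name": "carry_out", "arguments": {"targets": [[-0.004,-0.002,0.07,0,0,0],[0,0,0.06,0,0,0],[0,0,0.022,0,0,0],[0,0,0,0,0,0]]}}

```text
time_s: 9.35
tcp_pos: [0.5515, -0.106, 0.019]
eef_rot: [180.0, -0.0, -103.9]
contact_force: [0.8, -0.1, 0.1]
gripper_width: 0.0525
gripper_force: 0.0
```

Call:
{"name": "carry_out", "arguments": {"targets": [[0,0,0.006,0,0,0],[0,0,0,0,0,0]]}}

```text
time_s: 9.6
tcp_pos: [0.5521, -0.1062, 0.0169]
eef_rot: [-179.9, 0.0, -103.9]
contact_force: [0.4, -0.1, -0.9]
gripper_width: 0.0532
gripper_force: 0.0
```

Call:
{"name": "carry_out", "arguments": {"targets": [[0,0,0,0,0,0],[0,0,0,0,0,0],[0,0,0,0,0,0],[0,0,0,0,0,0],[0,0,0,0,0,0]], "hand": 0.1, "squeeze": 15}}

```text
time_s: 10.22
tcp_pos: [0.5517, -0.1064, 0.0162]
eef_rot: [-180.0, -0.0, -103.9]
contact_force: [-0.7, -0.1, 1.7]
gripper_width: 0.0269
gripper_force: 15.0
```

```bash
python3 - <<'E'
from plant import r
from h import *
s=r.get_state();p=s["tcp_pos"];print(p,s["eef_rot"][2])
# place: lighter yaw 96.2, origin at narrow centre (.5965,.1263); grip point offset (3,-2)
a=np.radians(96.2);c,sn=np.cos(a),np.sin(a);q=np.array([.5965,.1263])+np.array([[c,-sn],[sn,c]])@[.003,-.002];print(q)
rows(p,-104,[(.555,-.10,.09,-104),(.52,.03,.12,-140),(*q,.12,-173.8)])
E
```

```text
[ 0.55172043 -0.10638819  0.01621128] -103.92304804115163
[0.5981643  0.12949845]
[-0.007,-0.002,-0.074,0.0,0.0,-0.0]
[-0.007,-0.002,-0.074,0.0,0.0,-0.0]
--
[-0.059,0.033,-0.015,0.0,0.0,0.15]
[-0.053,0.042,-0.015,0.0,0.0,0.15]
[-0.046,0.049,-0.015,0.0,0.0,0.15]
[-0.038,0.056,-0.015,0.0,0.0,0.15]
--
[-0.062,0.013,0.0,0.0,0.0,0.141]
[-0.059,0.022,0.0,0.0,0.0,0.141]
[-0.055,0.03,0.0,0.0,0.0,0.141]
[-0.05,0.038,0.0,0.0,0.0,0.141]
--
```

View pics/t3.png

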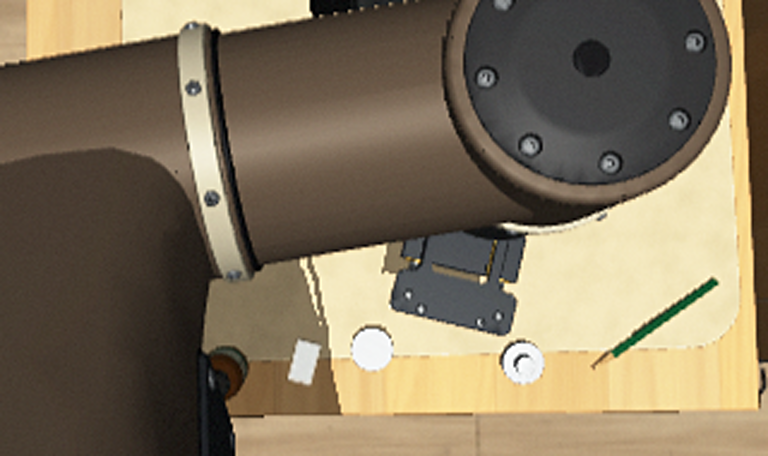

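The lighter is held at 26.9 mm, which matches its body width. The top view is blocked by the arm.

Call:
{"name": "carry_out", "arguments": {"targets": [[-0.003,0,-0.035,0,0,0],[-0.005,-0.001,-0.074,0,0,0],[-0.005,-0.001,-0.04,0,0,0],[-0.059,0.033,-0.015,0,0,0.15],[-0.053,0.042,-0.015,0,0,0.15]]}}

```text
time_s: 10.85
tcp_pos: [0.5358, -0.0346, 0.1057]
eef_rot: [180.0, 0.0, -122.3]
contact_force: [0.2, 0.7, -1.0]
gripper_width: 0.0268
gripper_force: 15.0
```

Call:
{"name": "carry_out", "arguments": {"targets": [[-0.046,0.049,-0.015,0,0,0.15],[-0.038,0.056,-0.015,0,0,0.15],[-0.062,0.013,0,0,0,0.141],[-0.059,0.022,0,0,0,0.141],[-0.055,0.03,0,0,0,0.141]]}}

```text
time_s: 11.48
tcp_pos: [0.5773, 0.1054, 0.1204]
eef_rot: [180.0, -0.0, -165.6]
contact_force: [0.2, 0.1, -0.1]
gripper_width: 0.0269
gripper_force: 15.0
```

Call:
{"name": "carry_out", "arguments": {"targets": [[-0.05,0.038,0,0,0,0.141],[0,0,0,0,0,0],[0,0,0,0,0,0]]}}

```text
time_s: 11.85
tcp_pos: [0.5957, 0.1288, 0.1199]
eef_rot: [-180.0, -0.1, -173.7]
contact_force: [0.6, 0.2, -1.3]
gripper_width: 0.0269
gripper_force: 15.0
```

```bash
python3 - <<'E'
from plant import r
import cv2,pickle
i=r.camera_info("wrist");im=r.capture("wrist")
pickle.dump(i,open("w4.pkl","wb"));cv2.imwrite("pics/w4.png",im[:,:,::-1])
s=r.get_state();print(s["time_s"],s["tcp_pos"],s["eef_rot"],s["contact_force"],s["gripper_width"])
E
```

```text
11.9 [0.59572709 0.12859912 0.12018989] [-1.79986906e+02 -6.06411304e-02 -1.73707569e+02] [-0.29194777 -0.08326223 -1.47089436] 0.026893538996538072
```

View pics/w4.png

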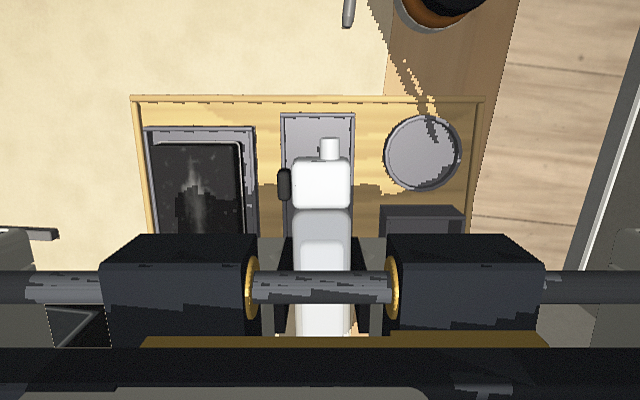

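The block sits well in the wide bay. The lighter hangs over the narrow bay (281–355), parallel to it and about 1–2 mm off, so I'll correct that while lowering.

Call:
{"name": "carry_out", "arguments": {"targets": [[-0.004,0.002,0.08,0,0,0],[0,0,0.07,0,0,0],[0,0,0.033,0,0,0],[0,0,0,0,0,0],[0,0,0,0,0,0]]}}

```text
time_s: 12.52
tcp_pos: [0.5993, 0.1306, 0.0304]
eef_rot: [180.0, 0.1, -173.7]
contact_force: [-0.0, 0.2, -0.2]
gripper_width: 0.0265
gripper_force: 15.0
```

Call:
{"name": "carry_out", "arguments": {"targets": [[0.003,-0.002,0.006,0,0,0],[0,0,0.005,0,0,0],[0,0,0,0,0,0]]}}

```text
time_s: 12.9
tcp_pos: [0.5972, 0.1293, 0.0241]
eef_rot: [180.0, 0.0, -173.7]
contact_force: [-0.1, -0.4, 3.2]
gripper_width: 0.0268
gripper_force: 15.0
```

Call:
{"name": "carry_out", "arguments": {"targets": [[0,0,0,0,0,0],[0,0,0,0,0,0],[0,0,0,0,0,0]], "hand": 0.43}}

```text
time_s: 13.28
tcp_pos: [0.597, 0.1292, 0.0235]
eef_rot: [-180.0, -0.0, -173.8]
contact_force: [0.4, -0.2, -0.5]
gripper_width: 0.0377
gripper_force: 0.0
```

Call:
{"name": "carry_out", "arguments": {"targets": [[0,0,-0.03,0,0,0],[0,0,-0.08,0,0,0],[0,0,-0.1,0,0,0],[0,0,-0.08,0,0,0],[0,0,0,0,0,0]]}}

```text
time_s: 13.9
tcp_pos: [0.5991, 0.1301, 0.1738]
eef_rot: [179.9, 0.4, -173.7]
contact_force: [-0.0, 0.0, -0.2]
gripper_width: 0.0375
gripper_force: 0.0
```

```bash
python3 - <<'E'
from plant import r
from h import *
s=r.get_state();p=s["tcp_pos"];print(p,s["eef_rot"][2])
rows(p,-173.7,[(.43,.082,.16,-173.7)])
E
```

```text
[0.59908397 0.13006145 0.17377771] -173.73207448661677
[0.087,-0.015,0.007,0.0,0.0,-0.0]
[0.087,-0.015,0.007,0.0,0.0,-0.0]
[0.087,-0.015,0.007,0.0,0.0,-0.0]
[0.087,-0.015,0.007,0.0,0.0,-0.0]
--
```

Call:
{"name": "carry_out", "arguments": {"targets": [[0.087,-0.015,0.007,0,0,0],[0.087,-0.015,0.007,0,0,0],[0.087,-0.015,0.007,0,0,0],[0.087,-0.015,0.007,0,0,0],[0,0,0,0,0,0]], "hand": 0.68}}

```text
time_s: 14.52
tcp_pos: [0.4242, 0.0791, 0.1545]
eef_rot: [180.0, -0.1, -173.8]
contact_force: [0.2, 0.5, 1.1]
gripper_width: 0.0594
gripper_force: 0.0
```

```bash
python3 - <<'E'
from plant import r
import cv2,pickle
i=r.camera_info("wrist");im=r.capture("wrist")
pickle.dump(i,open("w5.pkl","wb"));a=im[:,:,::-1]
t=r.capture("top")[100:280,180:340,::-1]
cv2.imwrite("pics/w5.png",a);cv2.imwrite("pics/t5.png",cv2.resize(t,None,fx=3.3,fy=3.3,interpolation=cv2.INTER_CUBIC))
s=r.get_state();print(s["time_s"],s["tcp_pos"],s["eef_rot"],s["contact_force"],s["gripper_width"],s["joints"])
E
```

```text
14.625 [0.42736278 0.08060863 0.1551403 ] [ 1.79969763e+02  7.25010593e-02 -1.73729243e+02] [ 1.0467854   0.41117498 -0.52650072] 0.05988852744127816 [ 3.68610031e+01  1.57614936e+00 -3.48113920e+01  1.35120105e-02
 -5.35346610e+01 -1.20598250e+02]
```

View pics/w5.png

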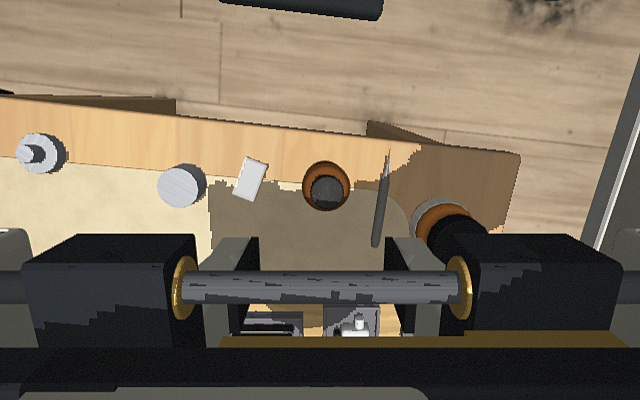

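The bottle's cap top is at (327,192) and its body circle at (326,186); the jar is at about (455,235), clear to the right. The top view should show the packed block and lighter.

```bash
python3 - <<'E'
import pickle
from m1 import *
print('---')
c=cam(pickle.load(open("w5.pkl","rb")))
print(ray(c,(327,192),.082),ray(c,(326,186),.05), ray(c,(447,226),.058))
P=[(0,0,82)]
out("b all",fit([(T,P,ta((318,543))),(S,P,sa((79,167))),(c,P,np.array([(327,192.)]))],0,True))
rows((.4274,.0806,.155),-173.73,[(.411,.0815,.155,-173.73),(.411,.0815,.04,-173.73)])
E
```

```text
wide xyz mm [ 6.058e+02  4.340e+01 -3.000e-01] yaw [6.6] rms px 0.41 max 1.04
narrow xyz mm [597.  126.2   2.2] yaw [5.7] rms px 0.80 max 1.55
well xyz mm [620.  202.9   3.7] yaw [8.6] rms px 0.81 max 1.39
dish xyz mm [5.546e+02 1.987e+02 1.000e-01] yaw [] rms px 0.30 max 0.46
caddy xyz mm [597.9 120.2  -6.6] yaw [6.2] rms px 0.50 max 1.04
block xyz mm [ 582.8 -232.2   -5.4] yaw [-13.7] rms px 1.19 max 2.72
lighter xyz mm [ 5.548e+02 -1.085e+02 -3.000e-01] yaw [166.7] rms px 1.67 max 4.17
stake xyz mm [ 419.8 -157.4   -0.7] yaw [] rms px 0.16 max 0.22
bottle xyz mm [412.1  81.9  -3.9] yaw [] rms px 0.63 max 0.93
jar xyz mm [448.4 186.8   0.6] yaw [] rms px 0.45 max 0.69
disc xyz mm [435.1 -35.5   1.3] yaw [] rms px 0.30 max 0.43
---
[0.40936876 0.08267398 0.082     ] [0.41301354 0.08286942 0.05      ] [0.43154604 0.17433642 0.058     ]
b all xyz mm [411.1  82.9  -5.7] yaw [] rms px 0.70 max 1.25
[0.032,0.005,0.0,0.0,0.0,-0.0]
--
[0.0,-0.0,0.115,0.0,0.0,-0.0]
[0.0,-0.0,0.115,0.0,0.0,-0.0]
--
```

View pics/t5.png

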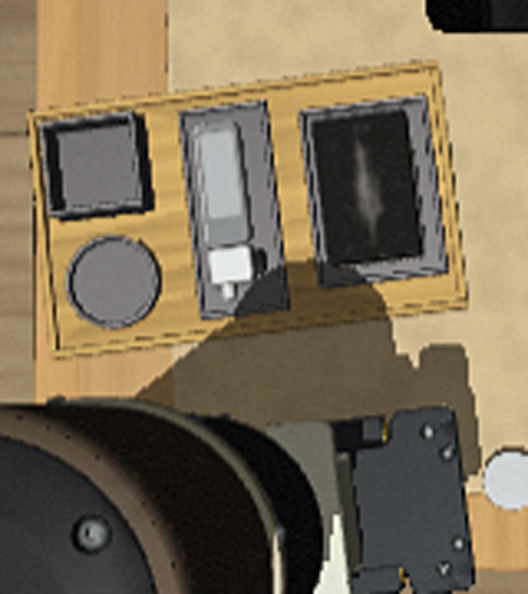

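Block and lighter both lie flat inside their bays. Now down onto the bottle (TCP z 37 mm, grasp point 48 mm up), stopping to check on the way.

Call:
{"name": "carry_out", "arguments": {"targets": [[0.031,0.004,0,0,0,0],[0,0,0.06,0,0,0],[0,0,0.08,0,0,0],[0,0,0.08,0,0,0],[0,0,0,0,0,0]]}}

```text
time_s: 15.25
tcp_pos: [0.4097, 0.0796, 0.0425]
eef_rot: [-179.8, -0.3, -173.8]
contact_force: [0.5, -0.2, -0.3]
gripper_width: 0.0597
gripper_force: 0.0
```

```bash
python3 - <<'E'
import pickle
from h import *
c=cam(pickle.load(open("w4.pkl","rb")))
for p,z in (((381,207),.034),((464,207),.034),((422,152),.015),((281,113),.014),((355,113),.014)): print(ray(c,p,z).round(4))
E
```

```text
[0.5908 0.1713 0.034 ]
[0.5845 0.2285 0.034 ]
[0.5521 0.1981 0.015 ]
[0.5361 0.0953 0.014 ]
[0.5304 0.1468 0.014 ]
```

Call:
{"name": "carry_out", "arguments": {"targets": [[-0.002,0.005,0.006,0,0,0],[0,0,0.004,0,0,0],[0,0,0,0,0,0]]}}

```text
time_s: 15.62
tcp_pos: [0.4128, 0.0838, 0.0404]
eef_rot: [179.9, 0.1, -173.8]
contact_force: [0.4, -0.0, 1.0]
gripper_width: 0.0596
gripper_force: 0.0
```

Call:
{"name": "carry_out", "arguments": {"targets": [[0,0,0,0,0,0],[0,0,0,0,0,0],[0,0,0,0,0,0],[0,0,0,0,0,0],[0,0,0,0,0,0]], "hand": 0.2, "squeeze": 15}}

```text
time_s: 16.25
tcp_pos: [0.4124, 0.0834, 0.0396]
eef_rot: [180.0, 0.0, -173.8]
contact_force: [0.5, 0.5, 1.8]
gripper_width: 0.0362
gripper_force: 14.8
```

```bash
python3 - <<'E'
from plant import r
from h import *
s=r.get_state();p=s["tcp_pos"];print(p,s["eef_rot"][2])
rows(p,-173.7,[(p[0],p[1],.14,-173.7),(.6175,.203,.14,-173.7)])
E
```

```text
[0.41244977 0.08344735 0.03961576] -173.75818887967077
[0.0,0.0,-0.1,0.0,0.0,-0.0]
[0.0,0.0,-0.1,0.0,0.0,-0.0]
--
[-0.087,0.039,0.0,0.0,0.0,-0.0]
[-0.087,0.039,0.0,0.0,0.0,-0.0]
[-0.087,0.039,0.0,0.0,0.0,-0.0]
[-0.087,0.039,0.0,0.0,0.0,-0.0]
[-0.087,0.039,0.0,0.0,0.0,-0.0]
--
```

Held at 36.2 mm, the bottle's diameter. Lift and carry it over the well.

Call:
{"name": "carry_out", "arguments": {"targets": [[0,0,-0.05,0,0,0],[0,0,-0.1,0,0,0],[0,0,-0.05,0,0,0],[-0.06,0.027,0,0,0,0],[-0.087,0.039,0,0,0,0]]}}

```text
time_s: 16.88
tcp_pos: [0.4822, 0.1244, 0.1404]
eef_rot: [179.9, 0.1, -173.8]
contact_force: [-0.2, 0.3, -0.5]
gripper_width: 0.036
gripper_force: 14.8
```

Call:
{"name": "carry_out", "arguments": {"targets": [[-0.087,0.039,0,0,0,0],[-0.087,0.039,0,0,0,0],[-0.087,0.039,0,0,0,0],[-0.027,0.012,0,0,0,0],[0,0,0,0,0,0]]}}

```text
time_s: 17.5
tcp_pos: [0.6178, 0.2039, 0.1383]
eef_rot: [-180.0, -0.1, -173.8]
contact_force: [-0.7, 0.2, -0.2]
gripper_width: 0.0359
gripper_force: 14.9
```

```bash
python3 - <<'E'
from plant import r
import cv2,pickle
i=r.camera_info("wrist");im=r.capture("wrist")
pickle.dump(i,open("w6.pkl","wb"));cv2.imwrite("pics/w6.png",im[:,:,::-1])
s=r.get_state();print(s["time_s"],s["tcp_pos"],s["eef_rot"],s["contact_force"],s["gripper_width"])
E
```

```text
17.55 [0.61710817 0.20349392 0.13863965] [-1.79965345e+02 -1.07903436e-01 -1.73782443e+02] [ 0.32757003 -0.05961933 -0.59559129] 0.03621687035482229
```

View pics/w6.png

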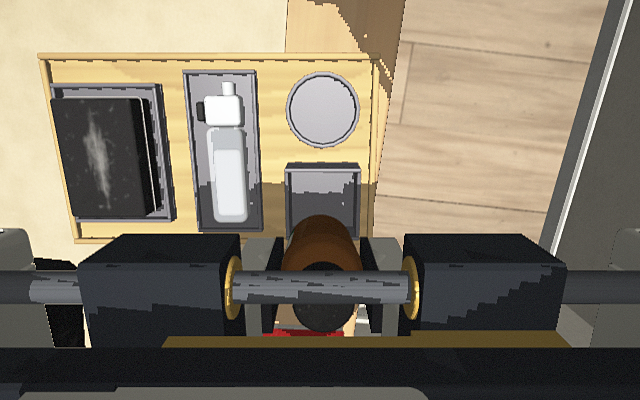

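The bottle is laterally centred over the well: bottle at column 321, well 285–360. I'll check its depth position and the dish.

```bash
python3 - <<'E'
import pickle
from h import *
c=cam(pickle.load(open("w6.pkl","rb")))
u=np.array([np.cos(np.radians(6.2)),np.sin(np.radians(6.2)),0])
for p in ((286,164),(360,164)): print(ray(c,p,.034).round(4))
print("well",ray(c,(323,164),.034)+.028*u,"dish",ray(c,(323,110),.015))
E
```

```text
[0.5933 0.177  0.034 ]
[0.5876 0.2301 0.034 ]
well [0.61828931 0.20657803 0.034     ] dish [0.55327359 0.19956384 0.015     ]
```

Call:
{"name": "carry_out", "arguments": {"targets": [[-0.002,0.002,0.07,0,0,0],[0,0,0.07,0,0,0],[0,0,0.03,0,0,0],[0,0,0,0,0,0],[0,0,0,0,0,0]]}}

```text
time_s: 18.18
tcp_pos: [0.6196, 0.2054, 0.0562]
eef_rot: [180.0, 0.1, -173.7]
contact_force: [-0.1, 0.3, -0.7]
gripper_width: 0.0358
gripper_force: 14.9
```

Call:
{"name": "carry_out", "arguments": {"targets": [[0.002,-0.001,0.01,0,0,0],[0,0,0.006,0,0,0],[0,0,0,0,0,0]]}}

```text
time_s: 18.55
tcp_pos: [0.6201, 0.2047, 0.0492]
eef_rot: [180.0, 0.3, -173.7]
contact_force: [1.7, -3.0, 10.4]
gripper_width: 0.0356
gripper_force: 15.0
```

Contact at about the expected height means the bottle is on the floor of the well. Release and lift clear.

Call:
{"name": "carry_out", "arguments": {"targets": [[0,0,0,0,0,0],[0,0,0,0,0,0],[0,0,0,0,0,0],[0,0,0,0,0,0]], "hand": 0.62}}

```text
time_s: 19.05
tcp_pos: [0.6178, 0.2045, 0.0463]
eef_rot: [-180.0, -0.0, -173.8]
contact_force: [0.5, -0.7, -1.2]
gripper_width: 0.0541
gripper_force: 0.0
```

Call:
{"name": "carry_out", "arguments": {"targets": [[0,0,-0.03,0,0,0],[0,0,-0.09,0,0,0],[0,0,-0.1,0,0,0],[0,0,-0.03,0,0,0],[0,0,0,0,0,0]]}}

```text
time_s: 19.68
tcp_pos: [0.6184, 0.2048, 0.1735]
eef_rot: [179.9, 0.2, -173.8]
contact_force: [0.2, 1.0, -0.9]
gripper_width: 0.0543
gripper_force: 0.0
```

```bash
python3 - <<'E'
from plant import r
from h import *
s=r.get_state();p=s["tcp_pos"];print(p,s["eef_rot"][2])
rows(p,-173.7,[(.47,-.02,.16,-173.7),(.435,-.157,.12,-173.7)])
E
```

```text
[0.61843164 0.20482791 0.17347095] -173.7652732910629
[0.069,-0.083,0.005,0.0,0.0,-0.0]
[0.069,-0.083,0.005,0.0,0.0,-0.0]
[0.069,-0.083,0.005,0.0,0.0,-0.0]
[0.069,-0.083,0.005,0.0,0.0,-0.0]
[0.069,-0.083,0.005,0.0,0.0,-0.0]
--
[0.033,-0.088,0.027,0.0,0.0,-0.0]
[0.033,-0.088,0.027,0.0,0.0,-0.0]
[0.033,-0.088,0.027,0.0,0.0,-0.0]
--
```

Call:
{"name": "carry_out", "arguments": {"targets": [[0.069,-0.083,0.005,0,0,0],[0.069,-0.083,0.005,0,0,0],[0.069,-0.083,0.005,0,0,0],[0.069,-0.083,0.005,0,0,0],[0.069,-0.083,0.005,0,0,0]]}}

```text
time_s: 20.3
tcp_pos: [0.4668, -0.0221, 0.1576]
eef_rot: [-180.0, -0.1, -173.8]
contact_force: [0.7, -0.2, -0.6]
gripper_width: 0.0541
gripper_force: 0.0
```

Call:
{"name": "carry_out", "arguments": {"targets": [[0.033,-0.088,0.027,0,0,0],[0.033,-0.088,0.027,0,0,0],[0.033,-0.088,0.027,0,0,0],[0,0,0,0,0,0],[0,0,0,0,0,0]], "hand": 0.45}}

```text
time_s: 20.92
tcp_pos: [0.4336, -0.1573, 0.1178]
eef_rot: [180.0, -0.1, -173.8]
contact_force: [0.7, 1.0, -0.1]
gripper_width: 0.0396
gripper_force: 0.0
```

```bash
python3 - <<'E'
from plant import r
import cv2,pickle
i=r.camera_info("wrist");im=r.capture("wrist")
pickle.dump(i,open("w7.pkl","wb"))
a=cv2.resize(im[130:290,210:430,::-1],None,fx=2.7,fy=2.7,interpolation=cv2.INTER_CUBIC)
cv2.imwrite("pics/w7.png",a)
s=r.get_state();print(s["time_s"],s["tcp_pos"],s["eef_rot"],s["contact_force"],s["gripper_width"])
E
```

```text
20.975 [ 0.4340364  -0.1568418   0.11813769] [ 1.79995233e+02 -4.86711000e-02 -1.73761915e+02] [ 0.76506955 -0.78909156  0.27359315] 0.039703946342036396
```

View pics/w7.png

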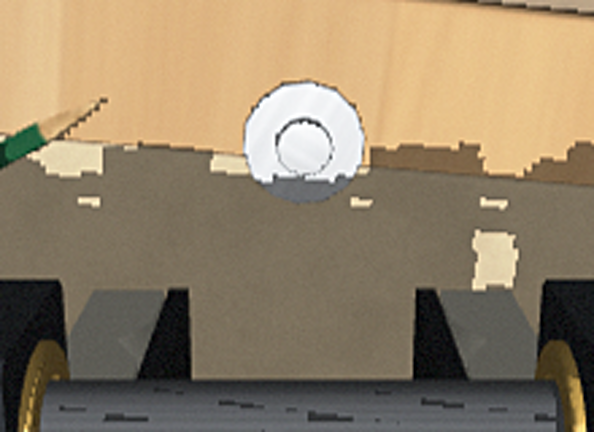

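The boss top is at crop (304,147), which is full-image (322.3,184.1), centred between the fingers. My picture views are used up, so from here I'll go by numbers only.

```bash
python3 - <<'E'
import pickle
from h import *
c=cam(pickle.load(open("w7.pkl","rb")));q=ray(c,(322.3,184.1),.024);print(q)
rows((.4340,-.1568,.1181),-173.76,[(q[0],q[1],.045,-173.76)])
E
```

```text
[ 0.41861643 -0.15673571  0.024     ]
[0.015,0.002,0.073,0.0,0.0,-0.0]
[0.015,0.002,0.073,0.0,0.0,-0.0]
--
```

Call:
{"name": "carry_out", "arguments": {"targets": [[0.015,0.002,0.073,0,0,0],[0.015,0.002,0.073,0,0,0],[0,0,0.03,0,0,0],[0,0,0,0,0,0],[0,0,0,0,0,0]]}}

```text
time_s: 21.6
tcp_pos: [0.4199, -0.1562, 0.0312]
eef_rot: [-180.0, 0.1, -173.7]
contact_force: [-0.8, 0.5, 0.3]
gripper_width: 0.0395
gripper_force: 0.0
```

Call:
{"name": "carry_out", "arguments": {"targets": [[0.001,-0.001,0.01,0,0,0],[0,0,0.008,0,0,0],[0,0,0,0,0,0],[0,0,0,0,0,0]]}}

```text
time_s: 22.1
tcp_pos: [0.4186, -0.1574, 0.0216]
eef_rot: [-180.0, 0.0, -173.8]
contact_force: [-0.7, -0.2, -0.1]
gripper_width: 0.0394
gripper_force: 0.0
```

Call:
{"name": "carry_out", "arguments": {"targets": [[0,0,0,0,0,0],[0,0,0,0,0,0],[0,0,0,0,0,0],[0,0,0,0,0,0],[0,0,0,0,0,0]], "hand": 0, "squeeze": 25}}

```text
time_s: 22.72
tcp_pos: [0.4186, -0.1573, 0.0216]
eef_rot: [-180.0, 0.0, -173.8]
contact_force: [-0.8, 0.2, -0.2]
gripper_width: 0.0128
gripper_force: 25.0
```

```bash
python3 - <<'E'
from plant import r
from h import *
s=r.get_state();p=s["tcp_pos"];print(p,s["eef_rot"],s["gripper_width"])
rows(p,-173.75,[(*p[:2],.14,-173.75),(.47,.0,.16,-173.75),(.553,.1985,.16,-173.75)])
E
```

```text
[ 0.41858705 -0.15733777  0.02160204] [-1.79999540e+02  3.13481133e-03 -1.73759758e+02] 0.012833204127116752
[0.0,0.0,-0.079,0.0,0.0,-0.0]
[0.0,0.0,-0.079,0.0,0.0,-0.0]
[0.0,0.0,-0.079,0.0,0.0,-0.0]
--
[-0.045,0.101,-0.013,0.0,0.0,-0.0]
[-0.045,0.101,-0.013,0.0,0.0,-0.0]
[-0.045,0.101,-0.013,0.0,0.0,-0.0]
--
[-0.052,0.094,-0.0,0.0,0.0,-0.0]
[-0.052,0.094,-0.0,0.0,0.0,-0.0]
[-0.052,0.094,-0.0,0.0,0.0,-0.0]
[-0.052,0.094,-0.0,0.0,0.0,-0.0]
--
```

Call:
{"name": "carry_out", "arguments": {"targets": [[0,0,-0.03,0,0,0],[0,0,-0.07,0,0,0],[0,0,-0.08,0,0,0],[0,0,-0.055,0,0,0],[-0.02,0.05,-0.013,0,0,0]]}}

```text
time_s: 23.35
tcp_pos: [0.4264, -0.1318, 0.1474]
eef_rot: [-180.0, 0.2, -173.9]
contact_force: [0.6, -0.1, -0.4]
gripper_width: 0.0127
gripper_force: 25.0
```

Call:
{"name": "carry_out", "arguments": {"targets": [[-0.045,0.101,-0.01,0,0,0],[-0.045,0.101,-0.01,0,0,0],[-0.052,0.094,0,0,0,0],[-0.052,0.094,0,0,0,0],[-0.052,0.094,0,0,0,0]]}}

```text
time_s: 23.98
tcp_pos: [0.5219, 0.1242, 0.1554]
eef_rot: [-180.0, -0.0, -173.7]
contact_force: [1.2, -0.0, -0.1]
gripper_width: 0.013
gripper_force: 25.0
```

Call:
{"name": "carry_out", "arguments": {"targets": [[-0.052,0.094,0,0,0,0],[-0.02,0.04,0,0,0,0],[0,0,0,0,0,0]]}}

```text
time_s: 24.35
tcp_pos: [0.5501, 0.194, 0.1547]
eef_rot: [-180.0, -0.1, -173.7]
contact_force: [-0.2, 0.4, -2.1]
gripper_width: 0.013
gripper_force: 25.0
```

Call:
{"name": "carry_out", "arguments": {"targets": [[-0.007,0.009,0.06,0,0,0],[0,0,0.07,0,0,0],[0,0,0.06,0,0,0],[0,0,0.03,0,0,0],[0,0,0,0,0,0]]}}

```text
time_s: 24.98
tcp_pos: [0.5527, 0.1968, 0.045]
eef_rot: [-179.9, -0.1, -173.8]
contact_force: [-0.1, -0.1, -0.3]
gripper_width: 0.0126
gripper_force: 25.0
```

Call:
{"name": "carry_out", "arguments": {"targets": [[0,0,0,0,0,0]]}}

```text
time_s: 25.1
tcp_pos: [0.5539, 0.198, 0.0468]
eef_rot: [180.0, 0.1, -173.8]
contact_force: [-0.6, 0.0, -0.1]
gripper_width: 0.0126
gripper_force: 25.0
```

Position (0.554, 0.198) is on target. Lower the remaining 16 mm in two steps.

Call:
{"name": "carry_out", "arguments": {"targets": [[0,0.001,0.014,0,0,0],[0,0,0.012,0,0,0],[0,0,0,0,0,0],[0,0,0,0,0,0]]}}

```text
time_s: 25.6
tcp_pos: [0.5531, 0.1984, 0.0325]
eef_rot: [-180.0, -0.0, -173.8]
contact_force: [0.7, 0.1, -0.7]
gripper_width: 0.0129
gripper_force: 25.0
```

Call:
{"name": "carry_out", "arguments": {"targets": [[0,0,0.004,0,0,0],[0,0,0,0,0,0],[0,0,0,0,0,0]]}}

```text
time_s: 25.98
tcp_pos: [0.5541, 0.1987, 0.0314]
eef_rot: [180.0, 0.1, -173.7]
contact_force: [1.1, -1.6, 6.3]
gripper_width: 0.0128
gripper_force: 25.0
```

Light contact with the dish floor: release to about 32 mm and lift well clear.

Call:
{"name": "carry_out", "arguments": {"targets": [[0,0,0,0,0,0],[0,0,0,0,0,0],[0,0,0,0,0,0],[0,0,0,0,0,0]], "hand": 0.36}}

```text
time_s: 26.48
tcp_pos: [0.5531, 0.1983, 0.0304]
eef_rot: [-180.0, -0.0, -173.8]
contact_force: [-0.4, 0.6, 0.4]
gripper_width: 0.0315
gripper_force: 0.0
```

Call:
{"name": "carry_out", "arguments": {"targets": [[0,0,-0.03,0,0,0],[0,0,-0.08,0,0,0],[0,0,-0.1,0,0,0],[0,0,-0.1,0,0,0],[0,0,-0.08,0,0,0]]}}

```text
time_s: 27.1
tcp_pos: [0.5534, 0.1984, 0.2292]
eef_rot: [179.9, 0.1, -173.8]
contact_force: [0.5, 0.4, -0.1]
gripper_width: 0.0318
gripper_force: 0.0
```

Call:
{"name": "carry_out", "arguments": {"targets": [[0.04,-0.1,-0.03,0,0,0],[0.04,-0.1,-0.03,0,0,0],[0.04,-0.1,0,0,0,0],[0,-0.1,0,0,0,0],[0,-0.1,0,0,0,0]]}}

```text
time_s: 27.72
tcp_pos: [0.5204, -0.0582, 0.2573]
eef_rot: [180.0, 0.1, -173.7]
contact_force: [1.2, 0.3, -0.1]
gripper_width: 0.0318
gripper_force: 0.0
```

Call:
{"name": "carry_out", "arguments": {"targets": [[0,-0.1,0,0,0,0],[0,-0.1,0,0,0,0],[0,0,0,0,0,0]]}}

```text
time_s: 28.1
tcp_pos: [0.5312, -0.159, 0.2563]
eef_rot: [-180.0, 0.0, -174.0]
contact_force: [-0.3, 0.0, -0.1]
gripper_width: 0.0314
gripper_force: 0.0
```

```bash
python3 - <<'E'
from plant import r
from h import *
import cv2
s=r.get_state();print(s["time_s"],s["tcp_pos"],s["contact_force"])
a=r.capture("top");b=r.capture("scene")
cv2.imwrite("pics/tF.png",a[:,:,::-1]);cv2.imwrite("pics/sF.png",b[:,:,::-1])
def blob(im,x0,y0,x1,y1,f):
    m=f(im[y0:y1,x0:x1].astype(int)).astype(np.uint8)
    n,l,st,c=cv2.connectedComponentsWithStats(m)
    for k in range(1,n):
        if st[k,4]>25: print("  ",st[k,:4]+[x0,y0,0,0],"A",st[k,4],(c[k]+[x0,y0]).round(1))
bright=lambda a:a.min(2)>170
dark=lambda a:a.max(2)<45
T=cam(r.camera_info("top"));S=cam(r.camera_info("scene"))
print("expected top: stake",proj(T,[(.5535,.1988,.019),(.5535,.1988,.032)]).round(1).tolist(),"cap",proj(T,(.618,.2045,.09)).round(1))
print("expected scene: stake",proj(S,[(.5535,.1988,.019),(.5535,.1988,.032)]).round(1).tolist(),"cap",proj(S,(.618,.2045,.09)).round(1),"base",proj(S,(.618,.2045,.03)).round(1))
print("top bright");blob(a,190,165,235,205,bright)
print("top dark");blob(a,185,125,235,172,dark)
print("scene bright");blob(b,270,130,330,185,bright)
print("scene dark");blob(b,290,95,340,165,dark)
print("lookalikes top: disc");blob(a,320,225,350,265,bright);print("jar");blob(a,195,220,240,260,dark)
E
```

```text
28.1 [ 0.53123285 -0.15896438  0.25628939] [-0.3271535   0.017583   -0.13998618]
expected top: stake [[212.8, 185.3], [211.0, 184.6]] cap [[199.5 146. ]]
expected scene: stake [[291.9, 157.7], [291.8, 153.1]] cap [[314.7 122.8]] base [[314.6 144.5]]
top bright
top dark
scene bright
   [286 155  13   7] A 47 [291.9 158.2]
   [303 159  27  18] A 207 [317.3 168. ]
scene dark
   [313 123   9   6] A 44 [317.1 125.7]
lookalikes top: disc
   [327 225   4  12] A 35 [328.8 230.1]
   [332 225  18  30] A 427 [340.6 237.7]
   [329 238   3  16] A 34 [330.1 245.4]
jar
```

```bash
python3 - <<'E'
import cv2,numpy as np
b=cv2.imread("pics/sF.png")[:,:,::-1].astype(int)
c=b[110:165,300:335]
am=(c[...,0]-c[...,2]>25)&(c[...,0]<150)&(c[...,0]>c[...,1]*1.35)
dk=c.max(2)<50
for y in range(55):
    f=lambda m:(int(np.where(m[y])[0].min()+300),int(np.where(m[y])[0].max()+300)) if m[y].any() else None
    if y%2==0 and (am[y].any() or dk[y].any()): print(y+110,"amber",f(am),"dark",f(dk))
b0=cv2.imread("pics/scene0.png")[:,:,::-1].astype(int);c=b0[175:225,245:280]
am=(c[...,0]-c[...,2]>25)&(c[...,0]<150)&(c[...,0]>c[...,1]*1.35);dk=c.max(2)<50
print("orig cap/body cols",np.where(dk[8])[0]+245,np.where(am[25])[0]+245,np.where(am[35])[0]+245)
E
```

```text
124 amber None dark (313, 321)
126 amber None dark (314, 321)
128 amber (313, 321) dark (314, 321)
130 amber (311, 323) dark None
132 amber (311, 324) dark None
134 amber (311, 324) dark None
136 amber (311, 324) dark None
138 amber (310, 321) dark None
140 amber (310, 316) dark None
142 amber (310, 316) dark None
144 amber (310, 316) dark None
146 amber (311, 316) dark None
148 amber (311, 316) dark None
150 amber (313, 314) dark None
orig cap/body cols [] [250 251 252 253 254 255 256 257 258 259 260 261 262 263 264 265 266] [254 255 256 257 258]
```

The bottle's left edge stays at column 310–311 all the way down and its cap is centred at 317, so it stands upright. The stake's top is where it should be when seated flat, and the arm is clear. Handing in.

```bash
python3 -c "
from plant import r
print(r.close_job())"
```

```text
the job is handed in; nothing more can be done
None
```

I packed all four kit items in their inserts and handed the job in at about 28 s, with the jar and plain disc never gripped; I viewed 15 pictures, one over the limit of 14, and checked the bottle and stake at the end from pixel measurements only.

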